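Open the bench vice and offer up a nest-box side

TASK

Wind the handwheel of the dark blue bench vice until its jaws stand about 30 mm apart. Then pick up the nest-box side that stands on its own and carry it, sloped end up, over the clutter to the vice, and finish holding it still about 10 mm above the jaws, upright and in line with them, centred along them and over the middle of the gap so that it would go straight down between them. Do not lower it in or let it go, as I shall check it by eye, ease it down to the right depth and tighten the vice myself: the program ends with the robot holding it there; on the way it must not touch the vice, and the block stack with the sanding block, the glue bottle and the mug stay where they are.

Things in the scene. Friction and masses are not known exactly. Their poses are not given: they have to be found in the camera images.
- vice: Dark blue bench-top vice, wood-lined jaws, fixed to the bench. Origin on the bench under the middle of the fixed (rear) jaw's face; z up, y along the jaws, -x towards its handwheel. Jaws 124 mm wide, tops 118 mm up. Fixed jaw x 0 to +44 mm; moving jaw the 40 mm in front of the gap; base x -65 to +85 mm, 18 mm high. Bars and screw cross the gap below 78 mm. Starting gap 8 to 14 mm.
- vice_jaw (a joint): Gap between the jaw faces in m: 0 shut, up to 0.060. The moving jaw, with screw and handwheel, travels along the vice's -x as it opens. Only the handwheel moves it, 12 mm a full turn; it stays where it is left.
- vice_wheel (a joint): Handwheel angle in rad, 0 at gap 0, growing as the jaws open (6.283 rad per 12 mm). Opening is counter-clockwise for someone facing the wheel (looking along the vice's +x). At angle a the crank handle stands 36*sin(a) mm along the vice's y and 36*cos(a) mm above the wheel axis. Turning takes about 0.1 N m (3 N at the handle).
- fixed_jaw (a point): Middle of the top edge of the fixed jaw's gripping face, 118 mm above the bench; axes as vice (the gap lies on its -x side).
- moving_jaw (a point): Middle of the top edge of the moving jaw's gripping face, 118 mm above the bench; axes as vice (the gap lies on its +x side).
- wheel_centre (a point): Centre of the front rim plane of the dark steel handwheel (108 mm diameter, solid web), 68 mm above the bench, on the screw axis; 74 mm in front (vice -x) of the moving jaw's gripping face and moving out with it.
- crank_handle (a point): Point to grip on the black crank handle: on its axis, 46 mm in front of the wheel's rim plane. The handle is 18 mm in diameter and 70 mm long, parallel to the vice's x axis, 36 mm off the wheel axis; it spins freely on its pin, so the grip need not turn as the wheel goes round.
- nestbox_side: Loose pine nest-box side, 18 mm thick (x), 118 mm wide (y), standing on its square end, about 0.11 kg. Origin at the centre of its underside, z up. Sloped top: 104 mm high at the y = -59 mm edge, 154 mm at y = +59 mm (129 mm in the middle). Grasp across its thickness. It stands on its own; three like it stand together far to the right, not to be used.
- foot_low (a point): On the nest-box side: middle of the thickness at the bottom, 58 mm along its -y (under the lower edge).
- foot_high (a point): On the nest-box side: middle of the thickness at the bottom, 58 mm along its +y (under the higher edge).
- block_4: Top one of a loose stack of four sawn pine blocks (each about 98 x 148 x 18 mm, the stack 73 mm high, long side along its y); origin at the centre of its underside, 54 mm above the bench. The stack stands between the nest-box side and the vice, at the far side.
- sanding_block: Brown cork sanding block, 61 x 109 x 36 mm (long along its y), lying on top of the block stack; its top is 109 mm above the bench. Origin at the centre of its underside.
- reel_lead: Black power cable of the drill, solid and immovable: it hangs slanting from a reel overhead (underside at x 0.36, y -0.20, z 0.78 m in the robot's frame) through x 0.50, y -0.16 at z 0.5 down to x 0.65, y -0.04 at the bench; its plug and slack lie on the bench from there to x 0.46, y 0.05. Pass it on the robot's side. The work lies to the left of it.
- glue_bottle: White glue bottle with a red nozzle and label, 40 x 62 mm, 196 mm high, standing at the far side. Origin at the centre of its underside.
- mug: Black and white mug, 82 x 114 x 97 mm high, standing to the right of the cable plug. Origin at the centre of its underside.

How it is judged (in metres and radians):
On the way, in this order (a step that is already met when the one before it is completed fails the run):
1. the jaws of the vice have been wound to about 30 mm apart (26 to 34 mm) (value of joint vice_jaw between 0.026 and 0.034 m), for 0.3 s.
2. the nest-box side has been picked up and is held clear above the level of the jaws (height (world z) of nestbox_side above 0.118 m and contact force between nestbox_side and the fingers above 1 N), for 0.1 s.
At the end, for the whole second after the job is handed in: Jaws 26 to 34 mm apart; the nest-box side held in the fingers, still, upright within 5 degrees, both ends of its foot 2 to 22 mm above the jaw tops, each at least 10 mm (from mid-thickness) inside both jaw faces, centred along the jaws within 15 mm, not touching the vice (all of step 1 and x of each of foot_low, foot_high in the frame of fixed_jaw below -0.01 m and x of each of foot_low, foot_high in the frame of moving_jaw above 0.01 m and z of foot_low in the frame of fixed_jaw between 0.002 and 0.022 m and z of foot_high in the frame of fixed_jaw between 0.002 and 0.022 m and y of nestbox_side in the frame of fixed_jaw between -0.015 and 0.015 m and angle between nestbox_side's own z axis and vertical below 0.09 rad and contact force between nestbox_side and the fingers above 1 N and contact force between nestbox_side and vice below 0.2 N and linear speed of nestbox_side below 0.02 m/s); the arm keeps its last pose, push and grip.
It fails at once if the nest-box side touches the vice (contact force between nestbox_side and vice above 0.5 N).
It fails at once if the block stack or the sanding block is shifted by more than 20 mm (distance of any of block_4, sanding_block from where it was at the start of the episode above 0.02 m).
It fails at once if the glue bottle is shifted by more than 20 mm (distance of glue_bottle from where it was at the start of the episode above 0.02 m).
It fails at once if the mug is shifted by more than 20 mm (distance of mug from where it was at the start of the episode above 0.02 m).
It also fails if it takes over 67 s, if anything falls off the work surface, if the arm or the gripper's body presses on something with over 40 N, if the wrist force passes 120 N, or if a joint passes its speed limit or range.

ROBOT

A 7-joint arm with a two-finger parallel gripper is mounted at the origin on the work surface; the furniture and walls round the work are solid. World frame = base frame: x ahead of the robot, y to its left, z up, the work surface at z = 0. Lengths are in m, angles in degrees, forces in N, time in s.
With the tool pointing down it reaches from about 0.425 to 0.875 m from the base axis. Payload 4.7 kg.
Tool frame: the origin (TCP) lies at the centre of the arm's flange, where the gripper is bolted on; the fingertips stand 182 mm ahead of it and the grasp point (between the pads) lies 164 mm ahead of it; z points along the fingers, y is the line along which they close (so a half turn about z gives the same grasp; the last joint's range is limited). The gripper opens to 87 mm and grips with 3 to 60 N. Pads are 19 mm wide; open, the fingers measure 117 mm over their backs; the gripper's body (75 mm by 190 mm) begins 51 mm behind the grasp point.
Start: joints at [-65.999, 18.392, -4.016, 83.108, 1.295, 78.541, -3.26], TCP at [0.256, 0.597, 0.405] pointing down, gripper open.
Joint ranges: [-163.93, 163.93], [-17.29, 119.83], [-79.2, 71.16], [3.27, 140.29], [-89.18, 269.18], [5.43, 117.66], [-154.24, 154.24]. Speed limits (degrees/s): [147.25, 147.25, 180, 180, 180, 180, 180].

INTERFACE

Orientations are given as [roll, pitch, yaw] about the fixed x, y, z axes, in that order (R = Rz(yaw) Ry(pitch) Rx(roll)).
In Python, from cell import env gives the robot as it stands. The module is installed in compiled form; this text tells all that it offers.
- The arm moves only by the tool step_arm, never from a script. Its argument "steps" is one flat list of numbers, 5 for each row, row after row: the opening, from 0 (shut) to 1 (fully open), then the shift along the tool's x, y, z in mm, then the turn about the tool's z in degrees. In form: [grip, dx, dy, dz, roll, grip, dx, dy, dz, roll, ...]. A call has 1 to 12 rows; each row shifts and turns the commanded pose from where the row before left it, along the tool's axes as they then stand; what a row does not reach is not made up. A row lasts 1/8 s, in which the tool goes at most 62.5 mm and 10.7 degrees, less where a joint would pass 70% of its speed; a pose out of reach is approached as far as the arm can. A call with a gripper value outside its range is refused whole. The fingers move at their own pace and stop on an object; "grip_force" is the grip in N (left out, the last holds). Time passes only in rows, so rows that do not move let the fingers close. It gives the time, the measured TCP pose, the force, the opening and the grip force at its end, in the units of the state.
- env.get_obs(): the state, without advancing time (a new reading comes with each control period).
- env.read_camera(name): name is "scene" or "top" or "wrist"; returns a dict with "image" (420x560x3 uint8, red, green, blue), "camera_matrix" (3x3 intrinsics, pixels), "R" (3x3) and "t" (3): a world point X has camera coordinates R X + t. Camera axes: x right, y down, z forward; pixel columns grow to the right and rows downward; lengths in m; the calibration is good to about 2 mm. The wrist camera is an equidistant fisheye: a pixel r from the principal point sees the ray r / f radians off the axis. A picture is of the moment at which its call begins. There is no depth.
- env.sign_off(): hands the job in; it is judged then, once.
The state is a dict: "time_s": time; "qpos": joint angles; "joint_velocities": joint speeds; "effort": joint torques, N m; "tool_pos": TCP position; "tool_rot": TCP orientation; "force": force on the tool from outside, world axes, zero at the start; "wrist_torque": the same for the moment, N m; "grip_width": finger opening in m; "grasp_force": force on a finger pad.
Only numpy, scipy, OpenCV 4.12 (cv2) and the standard library are available. Lean on these libraries where they do the work, as an engineer would, in place of code of your own. Each camera call takes 0.05 s, during which the arm holds its last target. There are 200 camera calls.

## Working session

There is one attempt and no reset: what is moved stays moved. The work goes in short steps, Python scripts to look and compute and a tool call to move; the robot and the scene stay as the last step left them, time stands still between calls to the robot, and variables do not carry over. Pictures are saved under pics/ and viewed, at most 10 in all, crops included, and the job is handed in when it is done.

Besides the shell and the picture viewer there is one more tool, called after "Call:" as name(argument=value, ...) on one line, values as JSON. step_arm: Moves the arm, as the interface text tells. Its arguments: {"type":"object","properties":{"steps":{"type":"array","items":{"type":"number"}},"grip_force":{"type":"number"}},"required":["steps"]}

```bash
mkdir -p pics; cat > h.py <<'E'
import numpy as np, cv2, json
from cell import env
def cam(n):
    c=env.read_camera(n); return c
def save(n,f):
    c=cam(n); cv2.imwrite(f,c['image'][:,:,::-1]); np.savez('last_%s.npz'%n,**c); return c
def ray(c,uv):
    K,R,t=c['camera_matrix'],c['R'],c['t']
    d=np.linalg.inv(K)@np.array([uv[0],uv[1],1.]); return -R.T@t, R.T@d
def onz(c,uv,z):
    o,d=ray(c,uv); return o+d*(z-o[2])/d[2]
def proj(c,X):
    p=c['R']@np.array(X,float)+c['t']; p=c['camera_matrix']@p; return p[:2]/p[2]
E
python3 - <<'E'
from h import *
a=save('top','pics/top.png');b=save('scene','pics/scene.png')
for c in(a,b): print(c['camera_matrix'],-c['R'].T@c['t'],c['R'])
o=env.get_obs();print(o)
E
```

```text
[[494.9343648    0.         281.26050516]
 [  0.         494.9343648  208.26777682]
 [  0.           0.           1.        ]] [0.43343599 0.12904812 1.10333066] [[-0.02832269 -0.99947042 -0.01602216]
 [-0.99237271  0.03003815 -0.11955802]
 [ 0.11997598  0.01251375 -0.99269793]]
[[505.15104704   0.         274.64729511]
 [  0.         505.15104704 211.73130486]
 [  0.           0.           1.        ]] [ 0.15274235 -0.64830141  0.79888895] [[ 0.89777631 -0.44011286  0.01727305]
 [-0.25760868 -0.55649157 -0.78990816]
 [ 0.35726105  0.70471115 -0.61298184]]
{'time_s': 0.1, 'qpos': array([-65.99724705,  18.43441565,  -4.01614588,  83.1675532 ,
         1.29519622,  78.54149755,  -3.25767793]), 'joint_velocities': array([ 0.03285921, -0.0385023 , -0.00184337, -0.03094924,  0.11077102,
        0.00819506, -0.01414554]), 'effort': array([-4.37469535e-04, -4.92571771e+01, -4.05971417e-01, -3.13397884e+01,
       -6.40859362e-02,  3.93627130e-02,  6.72024476e-05]), 'tool_pos': array([0.25596096, 0.59728099, 0.40377835]), 'tool_rot': array([-1.79901779e+02,  5.47844257e-03,  1.56809783e+02]), 'force': array([ 0.05837084,  0.71830742, -0.09808034]), 'wrist_torque': array([-0.08675892,  0.00846641,  0.04858453]), 'grasp_force': 0.0, 'grip_width': 0.08711895189425177}
```

View pics/top.png

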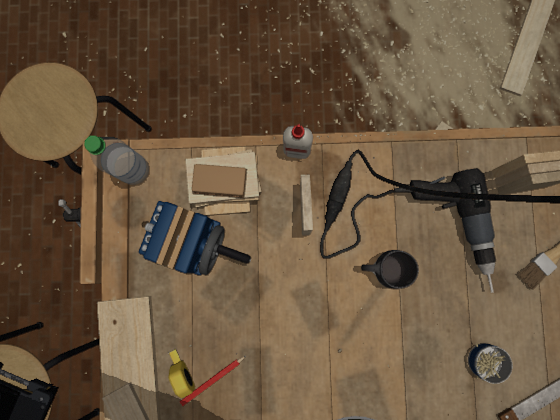

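View pics/scene.png

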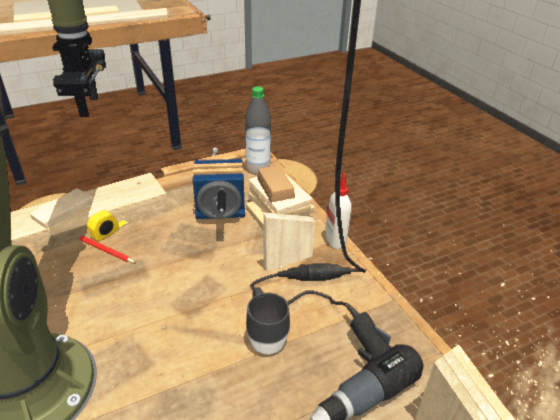

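The top view shows the vice at about (180,240), its wheel and handle pointing right to (233,255), the nest-box side at (306,205), the block stack at (222,180) and the bottle at (297,140). The scene view looks along the crank handle, with the wheel at (219,200).

```bash
python3 - <<'E'
import cv2,numpy as np
t=cv2.imread('pics/top.png'); s=cv2.imread('pics/scene.png')
a=cv2.resize(t[145:285,130:330],None,fx=4,fy=4,interpolation=cv2.INTER_CUBIC)
cv2.imwrite('pics/top_z.png',a)
b=cv2.resize(s[150:280,180:355],None,fx=4.5,fy=4.5,interpolation=cv2.INTER_CUBIC)
cv2.imwrite('pics/scene_z.png',b)
E
```

```text
(no output)
```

View pics/top_z.png

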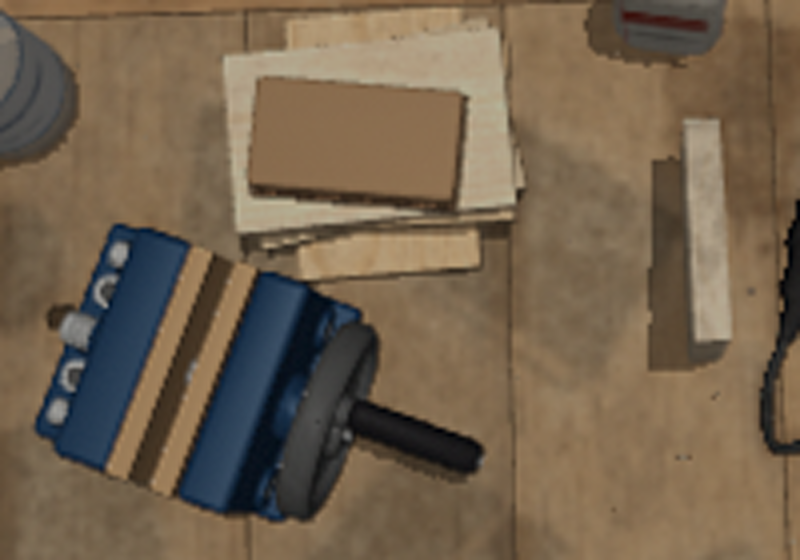

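View pics/scene_z.png

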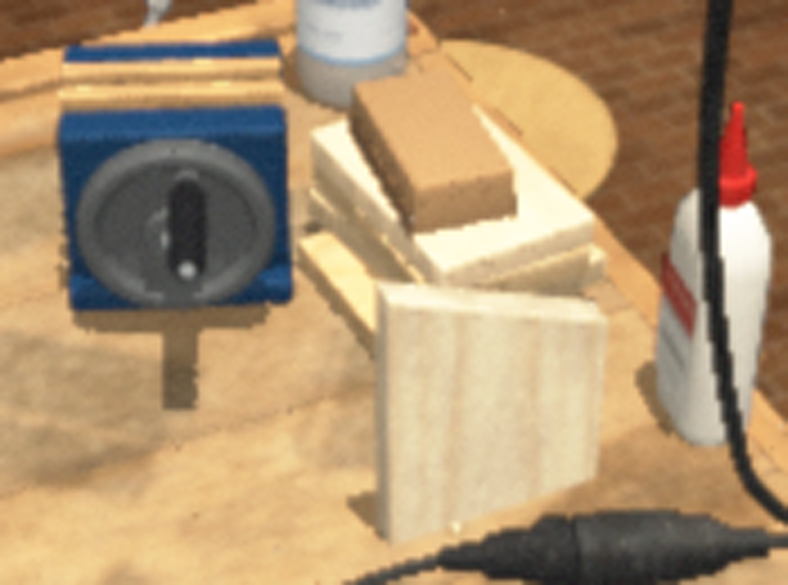

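```bash
cat > m.py <<'E'
from h import *
T=dict(np.load('last_top.npz'));S=dict(np.load('last_scene.npz'))
zt=lambda u,v:((u+.5)/4-.5+130,(v+.5)/4-.5+145)
zs=lambda u,v:((u+.5)/4.5-.5+180,(v+.5)/4.5-.5+150)
E
python3 - <<'E'
from m import *
np.set_printoptions(precision=4,suppress=True)
fa,fb=[onz(T,zt(*p),.118) for p in[(213,256),(131,479)]]
ma,mb=[onz(T,zt(*p),.118) for p in[(232,263),(150,486)]]
print('jaw',fa,fb,ma,mb,np.linalg.norm(fa-fb)); 
d=(fa-fb)/np.linalg.norm(fa-fb); n=np.array([d[1],-d[0],0]); print('d',d,'n',n,'gap',(ma-fa)@n,(mb-fb)@n,'yaw',np.degrees(np.arctan2(d[1],d[0])))
m=(fa+fb)/2; print('mid',m)
# outer ends
print('lo',[onz(T,zt(*p),.118) for p in[(192,246),(107,470),(255,270),(176,496)]])
q=[onz(T,zt(*p),z) for p,z in[((692,341),.154),((730,341),.154),((684,119),.104),((718,119),.104)]]
for x in q: print(x)
lo=(q[2]+q[3])/2;hi=(q[0]+q[1])/2;print('side',(lo+hi)/2,np.linalg.norm(hi-lo),np.degrees(np.arctan2(*(hi-lo)[1::-1])))
for nm,p,z in[('near',(390,541),0),('far',(594,476),0),('ntop',(383,285),.154)]: print(nm,onz(S,zs(*p),z))
# handle: two-view tip
for z in(.09,.1,.104,.11): print(z,'tip top',onz(T,zt(472,457),z),'scene',onz(S,zs(187,268),z))
for z in(.073,): print('sand/stack', [onz(T,zt(*p),.109) for p in[(250,190),(258,78),(465,92),(457,200)]])
E
```

```text
jaw [0.5578 0.3394 0.118 ] [0.4475 0.3807 0.118 ] [0.554  0.3298 0.118 ] [0.4438 0.3712 0.118 ] 0.11780247170895927
d [ 0.9364 -0.3509  0.    ] n [-0.3509 -0.9364  0.    ] gap 0.010299492711967121 0.010168014595227284 yaw -20.540029183123348
mid [0.5026 0.36   0.118 ]
lo [array([0.5632, 0.3499, 0.118 ]), array([0.4523, 0.3927, 0.118 ]), array([0.5501, 0.3182, 0.118 ]), array([0.4385, 0.3583, 0.118 ])]
[0.5051 0.1012 0.154 ]
[0.5046 0.083  0.154 ]
[0.623 0.1   0.104]
[0.6224 0.0826 0.104 ]
side [0.5638 0.0917 0.129 ] 0.1279793196564499 179.62211640765022
near [0.5076 0.0869 0.    ]
far [0.6235 0.0853 0.    ]
ntop [0.5081 0.0981 0.154 ]
0.09 tip top [0.4541 0.2133 0.09  ] scene [0.4586 0.2269 0.09  ]
0.1 tip top [0.4539 0.2125 0.1   ] scene [0.4543 0.2146 0.1   ]
0.104 tip top [0.4538 0.2122 0.104 ] scene [0.4525 0.2097 0.104 ]
0.11 tip top [0.4537 0.2117 0.11  ] scene [0.45   0.2022 0.11  ]
sand/stack [array([0.5922, 0.3222, 0.109 ]), array([0.6502, 0.3177, 0.109 ]), array([0.6395, 0.2116, 0.109 ]), array([0.5838, 0.2168, 0.109 ])]
```

Call:
step_arm(steps=[1,0,0,0,10.5,1,0,0,0,10.5,1,0,0,0,10.5,1,0,0,0,10.5,1,0,0,0,10.5,1,0,0,0,10.5,1,0,0,0,10.5,1,0,0,0,10.3,1,0,0,0,3.5], grip_force=15)

```text
time_s: 1.23
tool_pos: [0.2559, 0.5974, 0.4041]
tool_rot: [180.0, 0.1, 69.3]
force: [-0.3, 0.6, 0.4]
grip_width: 0.087
grasp_force: 0.0
```

Call:
step_arm(steps=[1,-27,32,0,0,1,-27,32,0,0,1,-27,32,0,0,1,-27,32,0,0,1,-27,32,0,0,1,-28,32,5,0,1,-28,32,5,0,1,-28,32,5,0,1,-28,32,5,0,1,-28,32,5,0,1,0,0,0,0,1,0,0,0,0])

```text
time_s: 2.72
tool_pos: [0.4592, 0.2282, 0.3795]
tool_rot: [-180.0, -0.0, 69.5]
force: [-0.8, -0.5, -0.7]
grip_width: 0.087
grasp_force: 0.0
```

```bash
python3 - <<'E'
from h import *
c=save('wrist','pics/w1.png'); o=env.get_obs(); print(o['tool_pos'],o['tool_rot'],o['qpos'],c['camera_matrix'])
E
```

```text
[0.45893134 0.22884457 0.379603  ] [-1.79963959e+02 -8.10749136e-03  6.95925299e+01] [-52.10195299   2.12663701  23.31989039 105.16857618  -0.9147291
  72.89783836 -48.93459544] [[325.1922621    0.         277.95030713]
 [  0.         325.1922621  212.54073177]
 [  0.           0.           1.        ]]
```

View pics/w1.png

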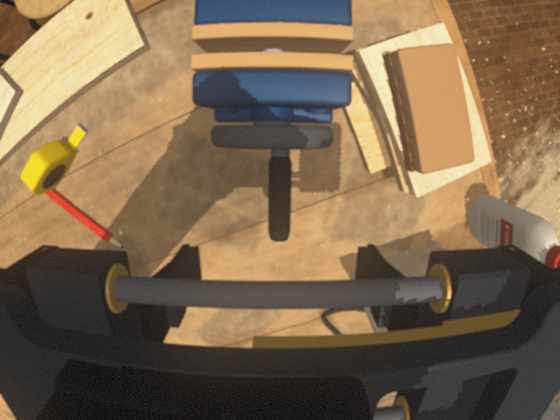

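The wrist view shows the handle from about (283,150) to (280,240), the wheel rim at row 135, and the jaw liners at rows 25–38 and 54–70 with the gap between them. The fingers are at columns 185 and 375.

```bash
cat >> h.py <<'E'
def wz(c,uv,z):
    K,R,t=c['camera_matrix'],c['R'],c['t']
    p=np.array([uv[0]-K[0,2],uv[1]-K[1,2]]);r=np.hypot(*p);th=r/K[0,0]
    d=R.T@np.array([*(np.sin(th)*p/r),np.cos(th)]); o=-R.T@t
    return o+d*(z-o[2])/d[2]
E
python3 - <<'E'
from h import *
np.set_printoptions(precision=4,suppress=True)
c=dict(np.load('last_wrist.npz')); g=cv2.cvtColor(c['image'],cv2.COLOR_RGB2GRAY)
hsv=cv2.cvtColor(c['image'],cv2.COLOR_RGB2HSV)
for u in(215,240,305,330): print(u,list(zip(range(18,76,1),hsv[18:76,u,0].tolist(),hsv[18:76,u,2].tolist()))[::2])
for v in(175,200,220,232): print(v,g[v,262:302].tolist())
print([int(x) for x in g[225:250,280]])
E
```

```text
215 [(18, 108, 120), (20, 107, 117), (22, 112, 102), (24, 15, 202), (26, 16, 228), (28, 17, 226), (30, 17, 226), (32, 16, 230), (34, 17, 229), (36, 15, 220), (38, 16, 139), (40, 16, 108), (42, 13, 109), (44, 16, 109), (46, 14, 111), (48, 15, 114), (50, 16, 115), (52, 16, 150), (54, 16, 226), (56, 17, 228), (58, 17, 227), (60, 17, 229), (62, 17, 229), (64, 17, 229), (66, 16, 218), (68, 15, 131), (70, 5, 72), (72, 110, 81), (74, 114, 77)]
240 [(18, 106, 120), (20, 107, 110), (22, 13, 139), (24, 17, 227), (26, 17, 228), (28, 17, 228), (30, 17, 228), (32, 17, 229), (34, 17, 226), (36, 15, 184), (38, 14, 108), (40, 15, 101), (42, 15, 108), (44, 14, 108), (46, 16, 111), (48, 16, 115), (50, 16, 112), (52, 16, 194), (54, 17, 230), (56, 17, 228), (58, 17, 228), (60, 17, 229), (62, 17, 229), (64, 17, 228), (66, 15, 182), (68, 17, 102), (70, 113, 77), (72, 107, 101), (74, 108, 113)]
305 [(18, 107, 128), (20, 105, 116), (22, 178, 113), (24, 16, 223), (26, 17, 227), (28, 17, 229), (30, 17, 229), (32, 17, 230), (34, 17, 229), (36, 16, 205), (38, 17, 112), (40, 14, 107), (42, 13, 112), (44, 14, 108
[... 807 characters left out ...]
 107, 106, 107, 106, 103, 102, 103, 98]
200 [141, 140, 141, 144, 144, 127, 100, 66, 52, 53, 49, 54, 53, 54, 53, 57, 56, 51, 52, 53, 50, 55, 55, 54, 55, 57, 53, 60, 84, 126, 150, 155, 153, 156, 158, 163, 156, 155, 154, 158]
220 [144, 143, 139, 137, 135, 122, 94, 65, 59, 60, 58, 62, 58, 63, 64, 62, 59, 61, 61, 68, 63, 61, 60, 62, 64, 63, 61, 79, 124, 158, 173, 175, 174, 173, 174, 172, 174, 174, 170, 171]
232 [169, 171, 173, 173, 174, 167, 134, 88, 67, 55, 61, 63, 67, 71, 67, 70, 68, 60, 62, 65, 62, 68, 64, 66, 62, 61, 74, 104, 147, 169, 169, 169, 166, 167, 166, 165, 165, 167, 168, 174]
[59, 58, 63, 55, 61, 57, 63, 62, 70, 69, 61, 69, 67, 66, 64, 73, 119, 173, 182, 178, 175, 169, 169, 168, 174]
```

```bash
python3 - <<'E'
from h import *
np.set_printoptions(precision=4,suppress=True)
c=dict(np.load('last_wrist.npz'))
F=[wz(c,p,.118) for p in[(215,38.3),(240,37),(305,37.1),(330,38.7)]]
M=[wz(c,p,.118) for p in[(215,52.3),(240,51.7),(305,52.3),(330,53.3)]]
d=F[3]-F[0];d2=M[3]-M[0]
print(np.degrees(np.arctan2(d[1],d[0])),np.degrees(np.arctan2(d2[1],d2[0])))
L,Rr=wz(c,(192.5,60),.118),wz(c,(353,60),.118); L2,R2=wz(c,(191.5,32),.118),wz(c,(353,32),.118)
print('liner ends',L,Rr,np.linalg.norm(L-Rr),np.linalg.norm(L2-R2))
v=Rr-L; v/=np.linalg.norm(v); n=np.array([v[1],-v[0],0])
print('yaw',np.degrees(np.arctan2(v[1],v[0])))
print([((m-f)@n) for f in F[:1] for m in M],[(f-F[0])@n for f in F])
mid=np.array([.5026,.36,.118]); 
n=np.array([-.351,-.936,0]);y=np.array([-.936,.351,0])
for P in(F+M): print((P-mid)@n,(P-mid)@y)
print('liner mid', ((L+Rr)/2-mid)@y,((L2+R2)/2-mid)@y)
for z in(.1,.1035):
  for p in[(279.7,175),(279.2,200),(278.5,220),(278,232),(280,241.2)]: print(z,p,wz(c,p,z),(wz(c,p,z)-mid)@n,(wz(c,p,z)-mid)@y)
E
```

```text
-21.02651758637698 -21.30758609021513
liner ends [0.4419 0.3662 0.118 ] [0.5533 0.324  0.118 ] 0.11909259133020444 0.1205993123514832
yaw -20.749915332528055
[np.float64(0.011127169119859717), np.float64(0.011523513207628585), np.float64(0.012011715325692616), np.float64(0.011950511524503148)] [np.float64(0.0), np.float64(-7.511702578733877e-05), np.float64(5.437265545032043e-05), np.float64(0.00040958717122916224)]
-0.0004839053700372815 0.04198504150853104
-0.0004957712433482437 0.023299738483262025
-0.0002052080046164738 -0.024316500650628868
0.0002125108049847981 -0.042825063463774585
0.010639960433119143 0.04182400576518917
0.011099221756083513 0.023189200223452937
0.01174786173167857 -0.024275830036766376
0.011749127357156454 -0.04273152713281098
liner mid -0.0005379605637679725 -7.526192548817242e-05
0.1 (279.7, 175) [0.4708 0.2576 0.1   ] 0.10699021472710711 -0.006132996376067899
0.1 (279.2, 200) [0.4632 0.2383 0.1   ] 0.12771266773301465 -0.00578854968257238
0.1 (278.5, 220) [0.4566 0.2225 0.1   ] 0.14484620241527443 -0.005256283961892414
0.1 (278, 232) [0.4526 0.2127 0.1   ] 0.15543481571490578 -0.004860767835772335
0.1 (280, 241.2) [0.4513 0.2043 0.1   ] 0.16373458531642177 -0.006578704723089512
0.1035 (279.7, 175) [0.4709 0.2582 0.1035] 0.10641952215946417 -0.006114690231944905
0.1035 (279.2, 200) [0.4634 0.2391 0.1035] 0.12686176208239863 -0.005774901214346969
0.1035 (278.5, 220) [0.457  0.2235 0.1035] 0.14376361374073393 -0.005249832895369948
0.1035 (278, 232) [0.453  0.2139 0.1035] 0.15420904572991653 -0.00485966501605412
0.1035 (280, 241.2) [0.4517 0.2056 0.1035] 0.16239658421538924 -0.006554371623084894
```

Call:
step_arm(steps=[1,-2,0.5,26,0,1,0,0,26,0,1,0,0,26,0,1,0,0,26,0,1,0,0,0,0,0,0,0,0,0,0,0,0,0,0,0,0,0,0,0,0,0,0,0,0,0,0,0,0,0,0,0,0,0,0], grip_force=15)

```text
time_s: 4.15
tool_pos: [0.4593, 0.2258, 0.2758]
tool_rot: [180.0, -0.0, 69.5]
force: [-0.0, -0.3, 1.0]
grip_width: 0.0351
grasp_force: 0.0
```

Call:
step_arm(steps=[0,0,0,0,0,0,0,0,0,0,0,0,0,0,0,0,0,0,0,0])

```text
time_s: 4.65
tool_pos: [0.4592, 0.2258, 0.2757]
tool_rot: [-180.0, 0.0, 69.5]
force: [-1.1, -0.1, 0.7]
grip_width: 0.0181
grasp_force: 15.0
```

Call:
step_arm(steps=[0,-0.67,-12.5,0,0,0,-0.67,-11.75,4.27,0,0,-0.67,-9.58,8.04,0,0,-0.67,-6.25,10.83,0,0,0,0,0,0])

```text
time_s: 5.28
tool_pos: [0.4194, 0.2382, 0.2516]
tool_rot: [-179.9, -0.0, 69.6]
force: [-0.7, 3.1, -2.7]
grip_width: 0.0176
grasp_force: 15.0
```

Call:
step_arm(steps=[0,-0.67,-2.17,12.31,0,0,-0.67,2.17,12.31,0,0,-0.67,6.25,10.83,0,0,-0.67,9.58,8.04,0,0,-0.67,11.75,4.27,0,0,0,0,0,0])

```text
time_s: 6.02
tool_pos: [0.4476, 0.2234, 0.2047]
tool_rot: [179.8, -0.0, 69.4]
force: [4.4, 1.8, -3.7]
grip_width: 0.0178
grasp_force: 15.0
```

Call:
step_arm(steps=[0,-0.67,12.5,0,0,0,-0.67,11.75,-4.27,0,0,-0.67,9.58,-8.04,0,0,-0.67,6.25,-10.83,0,0,-0.67,2.17,-12.31,0,0,-0.67,-2.17,-12.31,0,0,-0.67,-6.25,-10.83,0,0,-0.67,-9.58,-8.04,0,0,-0.67,-11.75,-4.27,0,0,0,0,0,0])

```text
time_s: 7.28
tool_pos: [0.454, 0.2148, 0.2761]
tool_rot: [-179.9, -0.0, 69.6]
force: [-2.4, 4.3, -3.6]
grip_width: 0.0179
grasp_force: 15.0
```

Call:
step_arm(steps=[0,-0.67,-12.5,0,0,0,-0.67,-11.75,4.27,0,0,-0.67,-9.58,8.04,0,0,-0.67,-6.25,10.83,0,0,-0.67,-2.17,12.31,0,0,-0.67,2.17,12.31,0,0,-0.67,6.25,10.83,0,0,-0.67,9.58,8.04,0,0,-0.67,11.75,4.27,0,0,0,0,0,0,0,0,0,0,0,0,0,0,0,0])

```text
time_s: 8.78
tool_pos: [0.4415, 0.213, 0.2049]
tool_rot: [179.9, -0.0, 69.5]
force: [3.6, 3.0, -4.1]
grip_width: 0.0176
grasp_force: 15.0
```

```bash
python3 - <<'E'
from h import *
c=save('top','pics/t2.png')
cv2.imwrite('pics/t2z.png',cv2.resize(c['image'][180:300,130:280,::-1],None,fx=4,fy=4,interpolation=cv2.INTER_CUBIC))
E
```

```text
(no output)
```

View pics/t2z.png

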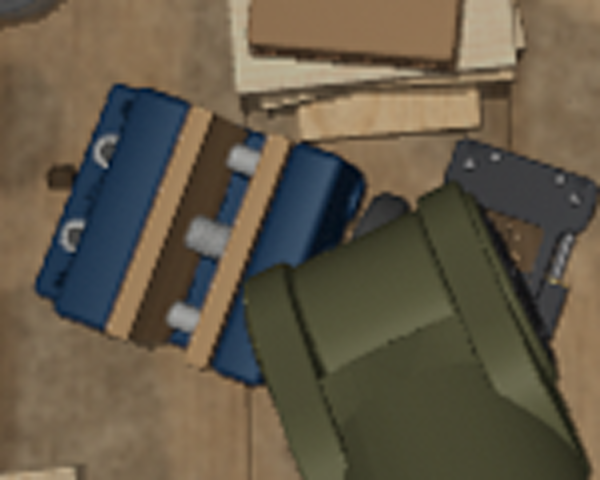

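Call:
step_arm(steps=[1,0,0,0,0,1,0,0,0,0,1,0,0,0,0,1,0,0,0,0,1,0,0,0,0,1,0,0,-42,0,1,0,0,-42,0,1,0,0,-42,0,1,0,0,-42,0,1,-24,51,-4,0,1,-24,51,0,0,1,-24,52,0,0])

```text
time_s: 10.32
tool_pos: [0.5612, 0.0908, 0.3773]
tool_rot: [180.0, -0.1, 69.6]
force: [1.2, 0.9, 0.3]
grip_width: 0.0872
grasp_force: 0.0
```

Call:
step_arm(steps=[1,0,0,0,-10.5,1,0,0,0,-10.5,1,0,0,0,-10.5,1,0,0,0,-10.5,1,0,0,0,-10.5,1,0,0,0,-10.5,1,0,0,0,-10.5,1,0,0,0,-10.5,1,0,0,0,-10.5,1,0,0,0,-10.5,1,0,0,0,-5.5,1,0,0,0,0])

```text
time_s: 11.82
tool_pos: [0.5602, 0.0918, 0.3768]
tool_rot: [-180.0, -0.0, 179.9]
force: [0.5, -0.2, 0.1]
grip_width: 0.0871
grasp_force: 0.0
```

```bash
python3 - <<'E'
from h import *
c=save('wrist','pics/w2.png'); o=env.get_obs(); print(o['tool_pos'],o['tool_rot'],o['qpos'])
E
```

```text
[0.56020794 0.09181901 0.37679243] [ 1.79999104e+02 -1.26247875e-02  1.79895000e+02] [-32.62593166   9.42055973  23.07472312  98.16709668  -3.84550319
  73.20214824  81.17824804]
```

View pics/w2.png

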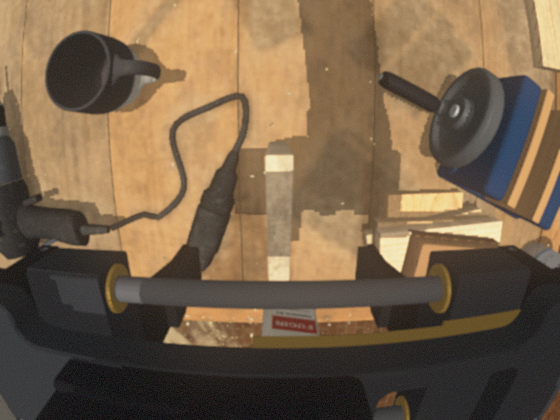

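The wrist view shows the side at columns 265–293, centred between the fingers at about column 279. The bottle at (290,320) is beyond the fingers.

Call:
step_arm(steps=[1,0,0,30,0,1,0,0,30,0,1,0,0,30,0,1,0,0,20,0,0,0,0,0,0,0,0,0,0,0,0,0,0,0,0,0,0,0,0,0,0,0,0,0,0,0,0,0,0,0,0,0,0,0,0,0,0,0,0,0], grip_force=25)

```text
time_s: 13.38
tool_pos: [0.5603, 0.0919, 0.2668]
tool_rot: [180.0, -0.0, -180.0]
force: [0.2, 0.5, -0.1]
grip_width: 0.0178
grasp_force: 25.0
```

Call:
step_arm(steps=[0,0,0,0,0,0,0,0,0,0,0,0,0,0,0,0,0,0,0,0])

```text
time_s: 13.88
tool_pos: [0.5603, 0.0919, 0.2669]
tool_rot: [180.0, 0.0, -180.0]
force: [-0.7, 0.1, -0.0]
grip_width: 0.0175
grasp_force: 25.0
```

Call:
step_arm(steps=[0,0,0,-20,0,0,0,0,-40,0,0,0,0,-50,0,0,0,0,-50,0,0,0,0,-40,0,0,0,0,0,5.2,0,0,0,0,5.2,0,0,0,0,5.2,0,0,0,0,5.2,0,0,0,0,0])

```text
time_s: 15.12
tool_pos: [0.5602, 0.0919, 0.4665]
tool_rot: [-180.0, -0.0, 159.3]
force: [-1.8, -0.4, -1.1]
grip_width: 0.0179
grasp_force: 25.0
```

Call:
step_arm(steps=[0,8,10,0,0,0,15,20,0,0,0,18,25,0,0,0,18,25,0,0,0,18,25,0,0,0,18,25,0,0,0,18,25,0,0,0,18,25,0,0,0,14,22,0,0,0,8,13,0,0,0,0,0,0,0,0,0,0,0,0])

```text
time_s: 16.62
tool_pos: [0.4941, 0.346, 0.4669]
tool_rot: [-180.0, 0.0, 159.1]
force: [-1.1, -1.2, -1.9]
grip_width: 0.0177
grasp_force: 25.0
```

```bash
python3 - <<'E'
from h import *
a=save('top','pics/t3.png');b=save('scene','pics/s3.png');w=save('wrist','pics/w3.png')
o=env.get_obs(); print(o['tool_pos'],o['tool_rot'],o['grasp_force'],o['grip_width'])
A=cv2.resize(a['image'][175:295,130:280,::-1],None,fx=2.6,fy=2.6,interpolation=cv2.INTER_CUBIC)
B=cv2.resize(b['image'][60:280,140:380,::-1],None,fx=1.6,fy=1.6,interpolation=cv2.INTER_CUBIC)
C=np.zeros((600,800,3),np.uint8); C[:A.shape[0],:390]=A; C[:B.shape[0],400:400+B.shape[1]]=B
W=w['image'][:240,100:460,::-1]; C[360:600,200:560]=W
cv2.imwrite('pics/m3.png',C)
E
```

```text
[0.49412667 0.34591353 0.46709152] [1.79996411e+02 2.46093211e-02 1.59093302e+02] 24.989522981923074 0.017759396609676105
```

View pics/m3.png

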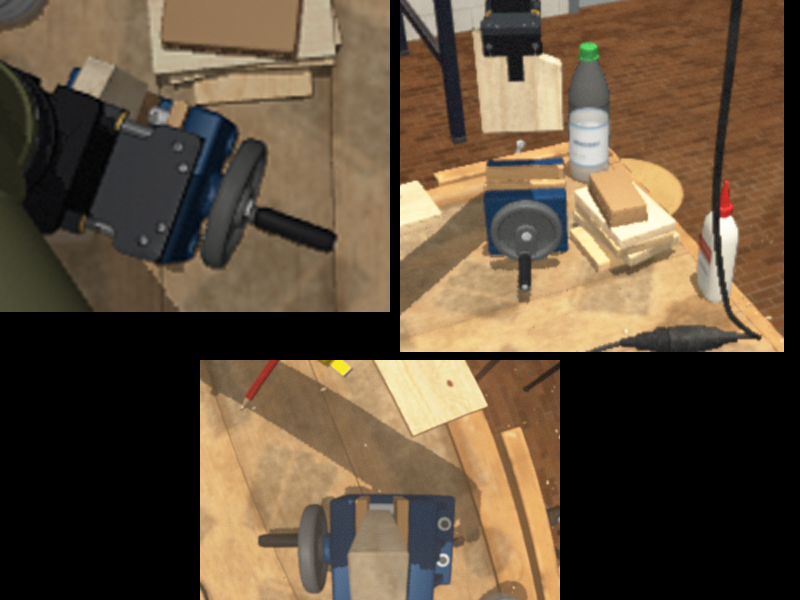

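The montage shows the side held upright above the vice with the handle at the bottom. In the wrist view it sits between the two liners at about columns 262 and 303 (full frame). I'll measure those edges.

```bash
python3 - <<'E'
from h import *
np.set_printoptions(precision=4,suppress=True)
c=dict(np.load('last_wrist.npz')); hsv=cv2.cvtColor(c['image'],cv2.COLOR_RGB2HSV)
for v in(139,142,145,150): print(v,[(u,int(hsv[v,u,0]),int(hsv[v,u,2])) for u in range(252,312)])
for u in(258,305): print(u,[(v,int(hsv[v,u,0]),int(hsv[v,u,2])) for v in range(130,146)])
E
```

```text
139 [(252, 110, 84), (253, 110, 77), (254, 130, 62), (255, 9, 88), (256, 15, 120), (257, 16, 128), (258, 15, 132), (259, 15, 132), (260, 14, 137), (261, 15, 134), (262, 15, 132), (263, 15, 130), (264, 17, 131), (265, 16, 131), (266, 16, 125), (267, 16, 114), (268, 16, 106), (269, 14, 94), (270, 135, 80), (271, 109, 78), (272, 106, 74), (273, 111, 79), (274, 110, 78), (275, 112, 77), (276, 108, 76), (277, 109, 78), (278, 107, 79), (279, 107, 84), (280, 111, 79), (281, 111, 79), (282, 112, 81), (283, 108, 79), (284, 110, 77), (285, 109, 78), (286, 113, 78), (287, 106, 75), (288, 111, 83), (289, 108, 79), (290, 107, 77), (291, 106, 79), (292, 143, 70), (293, 16, 93), (294, 15, 109), (295, 16, 105), (296, 16, 111), (297, 14, 117), (298, 16, 121), (299, 16, 128), (300, 16, 126), (301, 15, 125), (302, 15, 120), (303, 16, 122), (304, 17, 119), (305, 15, 115), (306, 15, 103), (307, 14, 90), (308, 7, 74), (309, 128, 60), (310, 117, 62), (311, 117, 63)]
142 [(252, 109, 94), (253, 109, 79), (254, 0, 81), (255, 13, 139), (256, 15, 183), (257, 16, 167), (258, 17, 157), (259, 16, 156), (260, 15, 1
[... 2560 characters left out ...]
5, 159), (301, 16, 153), (302, 16, 157), (303, 15, 155), (304, 16, 156), (305, 16, 158), (306, 15, 159), (307, 16, 145), (308, 13, 112), (309, 158, 70), (310, 105, 66), (311, 111, 77)]
258 [(130, 16, 131), (131, 15, 135), (132, 15, 130), (133, 16, 115), (134, 3, 82), (135, 116, 68), (136, 138, 61), (137, 13, 86), (138, 14, 107), (139, 15, 132), (140, 17, 146), (141, 15, 156), (142, 17, 157), (143, 15, 157), (144, 15, 156), (145, 16, 154)]
305 [(130, 17, 118), (131, 17, 116), (132, 15, 117), (133, 15, 105), (134, 9, 88), (135, 113, 68), (136, 117, 61), (137, 168, 61), (138, 13, 88), (139, 15, 115), (140, 15, 138), (141, 16, 153), (142, 16, 158), (143, 16, 157), (144, 16, 153), (145, 16, 157)]
```

```bash
python3 - <<'E'
from h import *
np.set_printoptions(precision=4,suppress=True)
c=dict(np.load('last_wrist.npz')); n=np.array([-.355,-.935,0]);y=np.array([-.935,.355,0]);mid=np.array([.5026,.36,.118])
for nm,p,z in[('F',(296.9,145),.118),('F',(296.9,150),.118),('M',(266.8,145),.118),('M',(266.8,150),.118),('near end',(258,138.5),.118),('side top L',(268,147),.354),('side top R',(293.3,147),.354)]:
  P=wz(c,p,z); print(nm,P,(P-mid)@n,(P-mid)@y)
o=np.array([.4941,.3459,.118]); print('tcp',(o-mid)@n,(o-mid)@y)
E
```

```text
F [0.4514 0.3812 0.118 ] -0.0016592396541133092 0.05540378194907346
F [0.4562 0.3794 0.118 ] -0.0016941291944766687 0.05031907761338677
M [0.4407 0.3529 0.118 ] 0.028614198766553404 0.05539788739764999
M [0.4454 0.3511 0.118 ] 0.028646782880329135 0.05031665669656485
near end [0.4313 0.3471 0.118 ] 0.0374147532387328 0.06206465308955237
side top L [0.4288 0.3665 0.354 ] 0.020102654240181348 0.07135231050345094
side top R [0.4313 0.3732 0.354 ] 0.012943747757509599 0.07134981482606152
tcp 0.016201000000000024 0.0029420000000000583
```

Call:
step_arm(steps=[0,0,1.7,15,0,0,0,0,15,0,0,0,0,12,0,0,0,0,10,0,0,0,0,10,0,0,0,0,6,0,0,0,0,4,0,0,0,0,0,0,0,0,0,0,0,0,0,0,0,0])

```text
time_s: 18.02
tool_pos: [0.4942, 0.3488, 0.3953]
tool_rot: [180.0, 0.0, 159.2]
force: [-0.4, -0.4, -1.8]
grip_width: 0.018
grasp_force: 25.0
```

```bash
python3 - <<'E'
from h import *
a=save('top','pics/t4.png');b=save('scene','pics/s4.png');w=save('wrist','pics/w4.png')
o=env.get_obs(); print(o['tool_pos'],o['tool_rot'],o['grasp_force'],o['grip_width'])
B=cv2.resize(b['image'][100:250,180:290,::-1],None,fx=4,fy=4,interpolation=cv2.INTER_CUBIC)
C=np.zeros((600,800,3),np.uint8); C[:600,:440]=B
W=cv2.resize(w['image'][100:240,190:370,::-1],None,fx=2,fy=2); C[:280,440:800]=W
A=cv2.resize(a['image'][180:280,140:260,::-1],None,fx=3,fy=3); C[290:590,440:800]=A
cv2.imwrite('pics/m4.png',C)
E
```

```text
[0.49419297 0.3487797  0.3950858 ] [1.79978611e+02 1.35220212e-02 1.59208147e+02] 24.98958836076781 0.01780027961004049
```

View pics/m4.png

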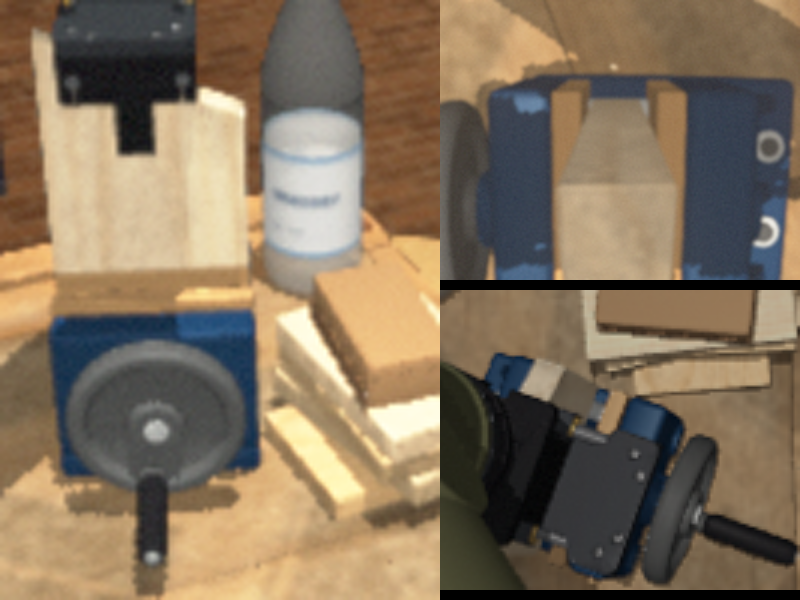

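The left panel shows the side upright over the vice, its foot level with and just above the liners, and the wrist panel shows it running down between the liners. Its foot edge, near orig (285,149), needs a numeric check against the gap.

```bash
python3 - <<'E'
from h import *
np.set_printoptions(precision=4,suppress=True)
c=dict(np.load('last_wrist.npz')); print(-c['R'].T@c['t'])
def wp(X):
    p=c['R']@np.array(X)+c['t']; r=np.hypot(p[0],p[1]); th=np.arctan2(r,p[2]); K=c['camera_matrix']
    return K[:2,2]+K[0,0]*th*p[:2]/r
n=np.array([-.355,-.935,0]);y=np.array([-.935,.355,0])
ctr=np.array([.4942,.3488,0])-y*.0035
for zz,nm in((.128,'foot'),(.282,'top')): print(nm,[wp(ctr+y*.059+s*n*.009+np.array([0,0,zz])) for s in(1,-1)])
m=np.array([.5026,.36,.118]); print('gap',[wp(m+y*.059+n*s) for s in(0,.0297)])
W=c['image'][135:200,240:330,::-1]; cv2.imwrite('pics/w4z.png',cv2.resize(W,None,fx=8,fy=8,interpolation=cv2.INTER_CUBIC))
E
```

```text
[0.4231 0.3746 0.3744]
foot [array([267.4073, 148.7709]), array([291.228 , 148.7987])]
top [array([250.7146, 191.9216]), array([312.4663, 191.987 ])]
gap [array([296.3618, 148.2834]), array([258.6058, 148.267 ])]
```

View pics/w4z.png

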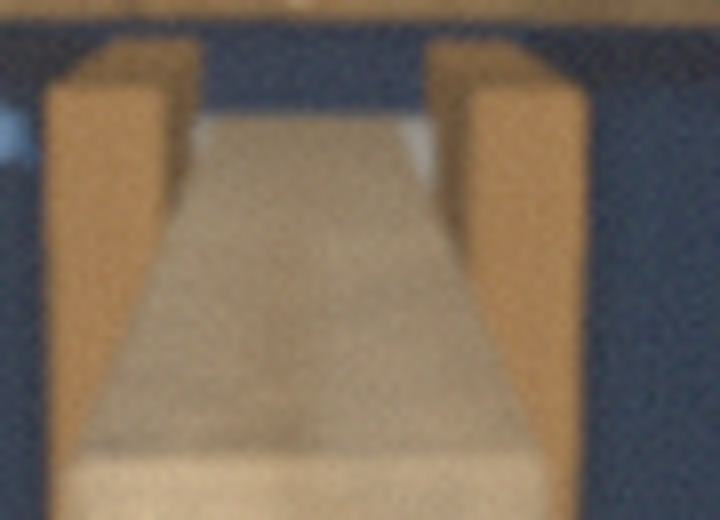

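The near foot edge spans columns 266.6–289 and the gap 261–298.7. So the foot is about 1.6 mm off towards the moving jaw, at the expected height, and I'll nudge it 1 mm back.

Call:
step_arm(steps=[0,0,1,0,0,0,0,0,0,0,0,0,0,0,0,0,0,0,0,0,0,0,0,0,0,0,0,0,0,0])

```text
time_s: 18.92
tool_pos: [0.4945, 0.3497, 0.3949]
tool_rot: [180.0, 0.0, 159.2]
force: [-0.1, -0.8, -0.5]
grip_width: 0.0177
grasp_force: 25.0
```

```bash
python3 -c "
from cell import env
o=env.get_obs();print(o['tool_pos'],o['grasp_force'],o['joint_velocities']);print(env.sign_off())"
```

```text
[0.49450238 0.3497162  0.39488445] 24.989604101283476 [-0.09822308 -0.00492707  0.08532962  0.0721156  -0.14417942  0.09339176
 -0.0015982 ]
the job is handed in; nothing more can be done
None
```

The job is handed in at about 19 s: by my measurements the jaws are about 30 mm apart, and the robot is holding the nest-box side still and upright about 10 mm above them, within about 1 mm of mid-gap and centred along the jaws; sign-off returned no verdict.

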